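# Grade washed grinding balls over the bar grader

## Task

Set up the ball grader and run one batch: put one collecting spool on each of the grader's two upright spindles, fully down on its seat, and move every ball from the drying rack into the level hopper. Only when both spools are on and all the balls are in the hopper, lift the hopper by its handle to tip them over its sloping deck, so that in the end all small balls lie in the pan of the back spool and all large ones in the pan of the end spool; then let the hopper down level again. Leave the timer, the petri dishes and the bottle where they stand.

Things in the scene. Friction and masses are not known exactly. Their poses are not given: they have to be found in the camera images.
- grader: fixed ball grader, origin on the worktop, x to its back (away from the robot), y to its hopper end. Deck y = +62 to -64 mm, 84 mm wide between clear panels 170 mm high: a middle ridge and two side bars leave two 20 mm slots, falling 14 degrees to -y. Small balls drop through to a white slope, out at the back (+x) to the back spindle; large ones roll off the end (-y) to the end spindle
- back_seat (a point): centre of the round seat (68 mm across, 8 mm above the worktop) at the foot of the back spindle, where a spool's underside rests; at (141, 0, 8) mm in the grader's frame. The upright spindle is 12 mm thick, its tip tapered (last 12 mm), and ends 60 mm above this point
- end_seat (a point): the same for the end spindle, at (0, -122, 62) mm in the grader's frame: seat 62 mm above the worktop; spindle 12 mm thick, ending 60 mm above this point
- hopper (a joint): angle of the tipping hopper, rad: 0 level, resting on its posts (its start), 0.8 fully tipped, against its stop; hinged at the deck end about the grader's x, so the handle end (+y) rises. No spring: it falls back to 0 by its own weight (0.22 kg) when let go. Tip it without haste, over 2 s or more, lest a small ball be carried along over the slots; tip again if a ball stays behind
- hopper_hinge (a point): middle of the hopper's hinge line, at (0, 62, 151) mm in the grader's frame
- hopper_floor (a point): middle of the hopper's floor, top face. Open aluminium tray 67 mm wide (x), 102 mm long, side walls and handle-end wall 42 mm high, open to the deck. At angle 0 the floor falls 12 degrees away from the deck, so balls stay in it, at the handle end; tipped nearly to its stop they all roll out on to the deck
- hopper_handle (a point): middle of the hopper's black handle bar: round, 11 mm thick, 72 mm long along the grader's x, 34 mm clear of the end wall; it moves with the hopper on a circle of about 151 mm about the hinge. Can be pinched from above, fingers closing along the grader's y, and turns in the fingers
- rack: white drying rack, a fixed plate 132 x 96 x 16 mm, origin at the centre of its underside; six seats (7 mm square holes) at x = -46, 0, 46 and y = -30, 30 mm; a ball's centre stands 22 mm (small) or 31 mm (large) above the worktop on it. Fingers that close along its y have most room
- spool_a: grey collecting spool, 0.16 kg: round open pan, 100 mm outside diameter (wall 3, floor 4, rim 36 mm above the underside), with a round hub of 26 mm diameter in its middle, 76 mm high from the underside; a 16 mm bore runs through hub and floor. Origin: centre of the underside, z up. Grip the hub above the rim. Both spools are alike; either may go on either spindle
- spool_b: grey collecting spool, 0.16 kg: round open pan, 100 mm outside diameter (wall 3, floor 4, rim 36 mm above the underside), with a round hub of 26 mm diameter in its middle, 76 mm high from the underside; a 16 mm bore runs through hub and floor. Origin: centre of the underside, z up. Grip the hub above the rim. Both spools are alike; either may go on either spindle
- small_1: smooth white ceramic grinding ball, diameter 14 mm, 10 g; origin at its centre. It starts on one of the six seats of the rack; None throughout if it is not there this time
- small_2: smooth white ceramic grinding ball, diameter 14 mm, 10 g; origin at its centre. It starts on one of the six seats of the rack; None throughout if it is not there this time
- small_3: smooth white ceramic grinding ball, diameter 14 mm, 10 g; origin at its centre. It starts on one of the six seats of the rack; None throughout if it is not there this time
- large_1: smooth white ceramic grinding ball, diameter 30 mm, 80 g; origin at its centre. It starts on one of the six seats of the rack; None throughout if it is not there this time
- large_2: smooth white ceramic grinding ball, diameter 30 mm, 80 g; origin at its centre. It starts on one of the six seats of the rack; None throughout if it is not there this time
- large_3: smooth white ceramic grinding ball, diameter 30 mm, 80 g; origin at its centre. It starts on one of the six seats of the rack; None throughout if it is not there this time
- timer: bystander: white digital bench timer, 56 x 62 x 46 mm, loose
- petri: bystander: stack of clear petri dishes, 69 mm across, 48 mm high, loose
- bottle: bystander: small white reagent bottle, 48 mm across, 96 mm high, loose

How it is judged:
On the way, in this order (a step that is already met when the one before it is completed fails the run):
1. a spool is seated on each spindle and every ball present lies in the level hopper (((horizontal distance between spool_a and back_seat below 0.005 m and z of spool_a in the frame of back_seat between -0.004 and 0.004 m and angle between each of spool_a, spool_b's own z axis and vertical below 0.06 rad and horizontal distance between spool_b and end_seat below 0.005 m and z of spool_b in the frame of end_seat between -0.004 and 0.004 m) or (horizontal distance between spool_a and end_seat below 0.005 m and z of spool_a in the frame of end_seat between -0.004 and 0.004 m and angle between each of spool_a, spool_b's own z axis and vertical below 0.06 rad and horizontal distance between spool_b and back_seat below 0.005 m and z of spool_b in the frame of back_seat between -0.004 and 0.004 m)) and value of joint hopper below 0.1 rad and x of small_1 in the frame of hopper_floor between -0.033 and 0.033 m and y of small_1 in the frame of hopper_floor between -0.052 and 0.058 m and z of small_1 in the frame of hopper_floor between -0.012 and 0.055 m and x of small_2 in the frame of hopper_floor between -0.033 and 0.033 m and y of small_2 in the frame of hopper_floor between -0.052 and 0.058 m and z of small_2 in the frame of hopper_floor between -0.012 and 0.055 m and x of small_3 in the frame of hopper_floor between -0.033 and 0.033 m and y of small_3 in the frame of hopper_floor between -0.052 and 0.058 m and z of small_3 in the frame of hopper_floor between -0.012 and 0.055 m and x of large_1 in the frame of hopper_floor between -0.033 and 0.033 m and y of large_1 in the frame of hopper_floor between -0.052 and 0.058 m and z of large_1 in the frame of hopper_floor between -0.012 and 0.055 m and x of large_2 in the frame of hopper_floor between -0.033 and 0.033 m and y of large_2 in the frame of hopper_floor between -0.052 and 0.058 m and z of large_2 in the frame of hopper_floor between -0.012 and 0.055 m and x of large_3 in the frame of hopper_floor between -0.033 and 0.033 m and y of large_3 in the frame of hopper_floor between -0.052 and 0.058 m and z of large_3 in the frame of hopper_floor between -0.012 and 0.055 m), for 0.2 s.
2. the hopper is tipped by more than 0.6 rad (value of joint hopper above 0.6 rad), for 0.1 s.
At the end, for the whole second after the job is handed in: Spools seated on both spindles (within 5 mm of axis, 4 mm of seat height, upright); each small ball at rest in the back spindle's pan, each large one in the end spindle's pan (centre within 47 mm of the axis, 5 to 60 mm above the seat); hopper down (under 0.08 rad) (((horizontal distance between spool_a and back_seat below 0.005 m and z of spool_a in the frame of back_seat between -0.004 and 0.004 m and angle between each of spool_a, spool_b's own z axis and vertical below 0.06 rad and horizontal distance between spool_b and end_seat below 0.005 m and z of spool_b in the frame of end_seat between -0.004 and 0.004 m) or (horizontal distance between spool_a and end_seat below 0.005 m and z of spool_a in the frame of end_seat between -0.004 and 0.004 m and angle between each of spool_a, spool_b's own z axis and vertical below 0.06 rad and horizontal distance between spool_b and back_seat below 0.005 m and z of spool_b in the frame of back_seat between -0.004 and 0.004 m)) and value of joint hopper below 0.08 rad and horizontal distance between each of small_1, small_2, small_3 and back_seat below 0.047 m and z of small_1 in the frame of back_seat between 0.005 and 0.06 m and linear speed of each of small_1, small_2, small_3, large_1, large_2, large_3 below 0.05 m/s and z of small_2 in the frame of back_seat between 0.005 and 0.06 m and z of small_3 in the frame of back_seat between 0.005 and 0.06 m and horizontal distance between each of large_1, large_2, large_3 and end_seat below 0.047 m and z of large_1 in the frame of end_seat between 0.005 and 0.06 m and z of large_2 in the frame of end_seat between 0.005 and 0.06 m and z of large_3 in the frame of end_seat between 0.005 and 0.06 m and linear speed of each of spool_a, spool_b below 0.02 m/s); the robot touches nothing.
It fails at once if the timer is pushed more than 3 cm or tipped over (distance of timer from where it was at the start of the episode above 0.03 m or angle between timer's own z axis and vertical above 0.6 rad).
It fails at once if the petri is pushed more than 3 cm or tipped over (distance of petri from where it was at the start of the episode above 0.03 m or angle between petri's own z axis and vertical above 0.6 rad).
It fails at once if the bottle is pushed more than 3 cm or tipped over (distance of bottle from where it was at the start of the episode above 0.03 m or angle between bottle's own z axis and vertical above 0.6 rad).
Of small_1, small_2, small_3, large_1, large_2, large_3 only 4 to 6 are there at a start; the rules pass over those that are not, and their reading is None.
At some moment in a run one of spool_a, spool_b may be knocked a few centimetres aside while the robot is not near it.
It also fails if it takes over 210 s, if anything falls off the work surface, if the arm or the gripper's body presses on something with over 40 N, if the wrist force passes 120 N, or if a joint passes its speed limit or range.

## Robot

A 7-joint arm with a two-finger parallel gripper is mounted at the origin on a cart in front of the work surface, level with it; the furniture and walls round the work are solid. World frame = base frame: x ahead of the robot, y to its left, z up, the work surface at z = 0. Lengths are in m, angles in rad, forces in N, time in s.
With the tool pointing down it reaches from about 0.4 to 0.875 m from the base axis. Payload 6.5 kg.
Tool frame: the origin (TCP) lies at the very end of the fingers, on their centre line; the grasp point (between the pads) lies 19 mm behind it; z points along the fingers, y is the line along which they close (so a half turn about z gives the same grasp; the last joint's range is limited). The gripper opens to 85 mm and grips with 20 to 120 N. Pads are 22 mm wide; open, the fingers measure 114 mm over their backs; the gripper's body (76 mm by 85 mm) begins 54 mm behind the grasp point. The pads swing forward as they close: fully open they stand 13 mm farther back than shut.
Start: joints at [1.144, 0.536, -0.004, 1.538, 0.003, 1.067, -0.071], TCP at [0.229, -0.608, 0.231] pointing down, gripper open.
Joint ranges: [-2.7, 2.7], [-0.37, 2.16], [-1.27, 1.26], [0.24, 2.4], [-1.31, 4.45], [0.19, 1.91], [-2.76, 2.76]. Speed limits (rad/s): [2.39, 2.39, 3.14, 3.14, 3.14, 3.14, 3.14].

## Interface

Orientations are given as a rotation vector (axis times angle).
In Python, from cell import manip, imaging gives the robot as it stands.
- The arm moves only by the shell command python3 -m inch 'ROWS' [FORCE]. ROWS is text: rows parted by semicolons, each of 5 numbers parted by spaces: the shift along the tool's x, y, z in cm, then the turn about the tool's z in rad, then the gripper command: -1 is shut, 1 is fully open, values between are in proportion. A call has exactly 10 rows; each row shifts and turns the commanded pose from where the row before left it, along the tool's axes as they then stand; what a row does not reach is not made up. A row lasts 1/10 s, in which the tool goes at most 50 mm and 8.59 degrees, less where a joint would pass 70% of its speed; a pose out of reach is approached as far as the arm can. A call with a gripper value outside its range is refused whole. The fingers move at their own pace and stop on an object; FORCE is the grip in N (left out, the last holds). Time passes only in rows, so rows that do not move let the fingers close, or fill a call up. It gives the time, the measured TCP pose, the force, the opening and the grip force at its end, in the units of the state.
- manip.state(): the state, without advancing time (a new reading comes with each control period).
- imaging.snapshot(name): name is "scene" or "side" or "wrist"; returns a dict with "color" (480x640x3 uint8, blue, green, red), "vertical_fov" (degrees; the focal length in pixels is half the picture's height over the tangent of half this angle, whatever the lens; pixels are square), "cx", "cy" (the principal point, pixels), "R" (3x3) and "t" (3): a world point X has camera coordinates R X + t; the wrist camera has in their place "hand_eye" (4x4, takes a point from camera to tool coordinates, whose origin is the TCP and whose axes are the flange's). Camera axes: x right, y down, z forward; pixel columns grow to the right and rows downward; lengths in m; the calibration is good to about 2 mm. A picture is of the moment at which its call begins: read the wrist's pose just before it. There is no depth.
- manip.hand_in(): hands the job in; it is judged then, once.
The state is a dict: "clock": time; "q": joint angles; "qd": joint speeds; "joint_efforts": joint torques, N m; "tool_pos": TCP position; "eef_rot": TCP orientation; "force": force on the tool from outside, world axes, zero at the start; "moment": the same for the moment, N m; "grip_width": opening from 0.0 (shut) to 1.0 (fully open); "grip_force": force on a finger pad.
Only numpy, scipy, OpenCV 4.12 (cv2) and the standard library are available. Lean on these libraries where they do the work, as an engineer would, in place of code of your own. Each camera call takes 0.05 s, during which the arm holds its last target. There are 200 camera calls.

## Working session

There is one attempt and no reset: what is moved stays moved. The work goes in short steps, Python scripts to look and compute and a shell command to move; the robot and the scene stay as the last step left them, time stands still between calls to the robot, and variables do not carry over. Pictures are saved under pics/ and viewed, at most 14 in all, crops included, and the job is handed in when it is done.

```bash
ls; mkdir -p pics
cat > h.py <<'E'
import numpy as np, cv2
from cell import manip, imaging
from scipy.spatial.transform import Rotation as Ro
def snap(n,f):
    s=manip.state(); d=imaging.snapshot(n); cv2.imwrite('pics/'+f+'.png',d['color'])
    d['fl']=240/np.tan(np.radians(d['vertical_fov'])/2)
    if 'hand_eye' in d:
        T=np.eye(4);T[:3,:3]=Ro.from_rotvec(s['eef_rot']).as_matrix();T[:3,3]=s['tool_pos']
        M=np.linalg.inv(T@np.array(d['hand_eye'])); d['R']=M[:3,:3]; d['t']=M[:3,3]
    d['R']=np.array(d['R']);d['t']=np.array(d['t'])
    np.savez('pics/'+f+'.npz',R=d['R'],t=d['t'],fl=d['fl'],cx=d['cx'],cy=d['cy'])
    return d
def load(f): return np.load('pics/'+f+'.npz')
def ray(d,u,v):
    r=d['R'].T@np.array([(u-d['cx'])/d['fl'],(v-d['cy'])/d['fl'],1]); return -d['R'].T@d['t'],r
def onz(d,u,v,z):
    o,r=ray(d,u,v); return o+r*(z-o[2])/r[2]
def proj(d,X):
    p=d['R']@np.array(X)+d['t']; return np.array([d['cx']+d['fl']*p[0]/p[2],d['cy']+d['fl']*p[1]/p[2]])
E
python3 - <<'E'
from h import *
for n in('scene','side','wrist'):
    d=snap(n,n+'0'); print(n,d['fl'],d['cx'],d['cy'],-d['R'].T@d['t'])
print(manip.state())
E
```

```text
pics
scene 437.95802796337216 320.7960681364761 239.22450396547518 [0.15368322 0.74268064 0.76324812]
side 506.5753590920329 318.6625044788578 238.23111476186048 [ 0.32839914 -1.16102282  0.89716844]
wrist 358.02081313576787 318.3932085034237 238.94195863800562 [ 0.30227736 -0.57967548  0.37358411]
{'clock': 0.15, 'q': array([ 1.14380725,  0.53695695, -0.00444836,  1.53860848,  0.00258773,
        1.06728427, -0.07120848]), 'qd': array([-0.00044559, -0.00229711,  0.00052397, -0.00200313, -0.00029525,
        0.00051875, -0.00072536]), 'joint_efforts': array([ 1.36584706e-03, -5.83787191e+01,  1.04985192e+00, -2.59352124e+01,
        1.24473864e-02,  6.47064284e-03,  2.74858382e-05]), 'tool_pos': array([ 0.22929918, -0.60772199,  0.23065175]), 'eef_rot': array([-3.08940080e+00, -5.63540364e-01,  4.73337358e-04]), 'force': array([-0.03856789,  1.07772049, -0.09606234]), 'moment': array([-0.04213331,  0.03656503, -0.0355758 ]), 'grip_force': 0.0, 'grip_width': 1.0003756502049916}
```

View pics/scene0.png

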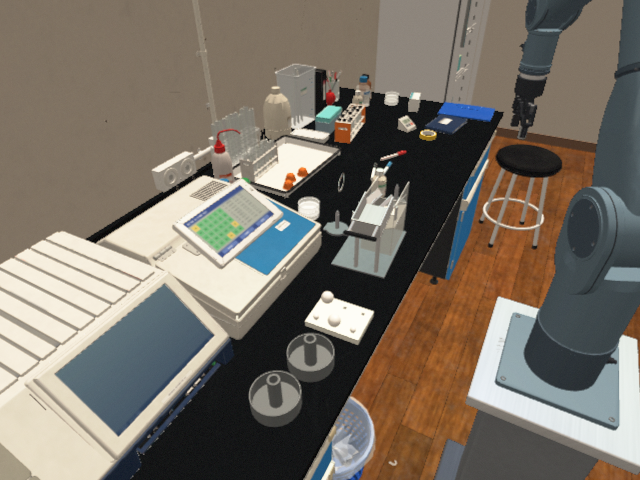

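View pics/side0.png

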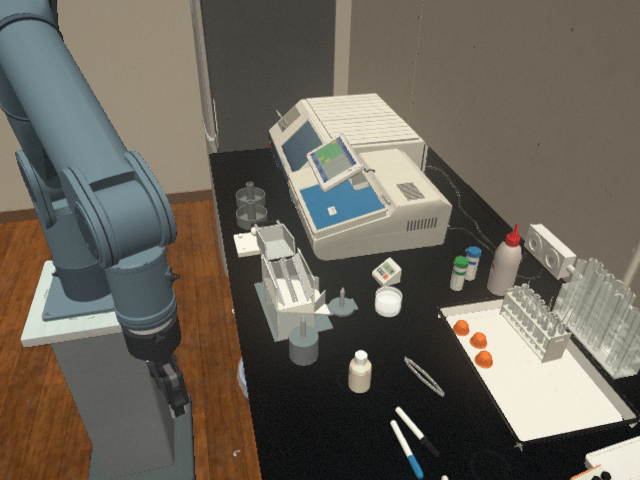

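The scene picture shows the spools at about (311,357) and (275,398), the rack at (340,318) and the grader at (370,225). In the side picture the bottle is at (360,372), the petri dishes at (388,300), the timer at (386,271), the back spindle at (343,300) and the end spindle at (303,340). Next I'll look at enlarged crops.

Run:
```python
from h import *
a=cv2.imread('pics/scene0.png')[150:430,240:420]; b=cv2.imread('pics/side0.png')[170:370,225:405]
cv2.imwrite('pics/c1.png',cv2.resize(a[130:],None,fx=4,fy=4,interpolation=2))
cv2.imwrite('pics/c2.png',cv2.resize(b,None,fx=3,fy=3,interpolation=2))
d=load('scene0')
for n,u,v,z in [('spB_top',310,337,.076),('spA_top',274,376,.076),('rack',340,318,.016)]: print(n,onz(d,u,v,z))
```

```text
spB_top [0.46391613 0.2312475  0.076     ]
spA_top [0.47717778 0.34405032 0.076     ]
rack [0.45748241 0.10503491 0.016     ]
```

View pics/c1.png

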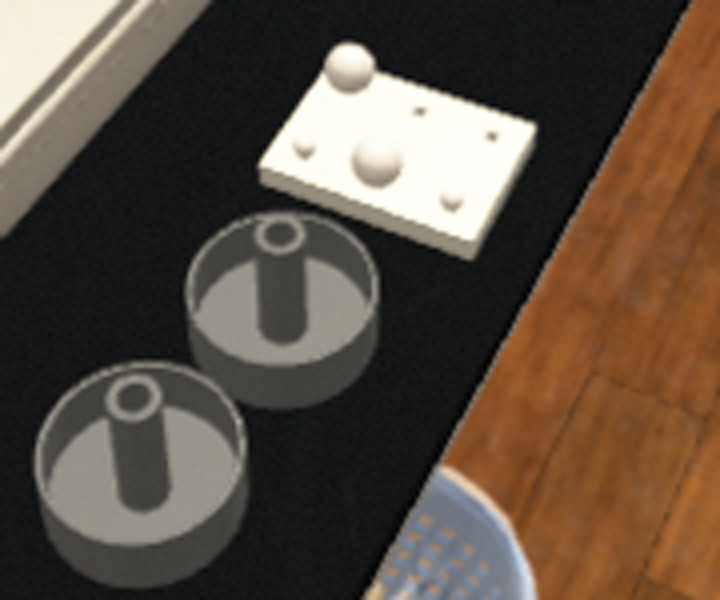

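View pics/c2.png

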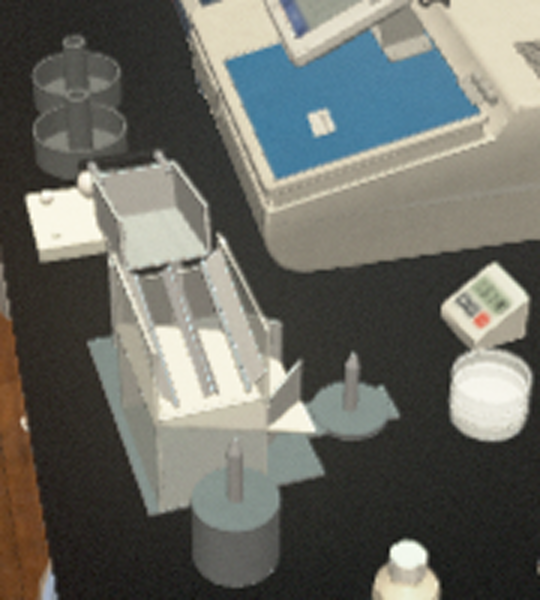

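Run:
```python
from h import *
d=load('scene0'); f=lambda u,v:(240+u/4,280+v/4)
P={}
for n,u,v,z in [('spB',280,235,.076),('spA',134,399,.076),('L1',350,67,.031),('L2',377,160,.031),('S1',304,147,.022),('S2',452,199,.022),('h1',420,112,.016),('h2',492,136,.016)]:
    P[n]=onz(d,*f(u,v),z); print(n,P[n].round(4))
# rack fit
loc=np.array([P[k][:2] for k in ('L1','h1','h2','S1','L2','S2')])
print(loc)
s=load('side0'); g=lambda u,v:(225+u/3,170+v/3)
e=onz(s,*g(235,440),.122)[:2]; b=onz(s,*g(352,353),.068)[:2]
v=e-b; loc=np.array([-.141,-.122]); yaw=np.arctan2(v[1],v[0])-np.arctan2(loc[1],loc[0]); R=np.array([[np.cos(yaw),-np.sin(yaw)],[np.sin(yaw),np.cos(yaw)]])
print('end',e,'back',b,np.linalg.norm(v),np.hypot(.141,.122),'yaw',yaw)
c=(e+b)/2-R@np.array([.0705,-.061]); print('grader',c)
q=lambda x,y,z:np.r_[c+R@np.array([x,y]),z]
for n,X in [('hinge',(0,.062,.151)),('handle?',(0,.062+.151,.151))]: 
    print(n,q(*X),'scene px',proj(d,q(*X)),'side',proj(s,q(*X)))
for n,px in [('timer',(386,280)),('petri',(388,312)),('bottle',(360,388))]: print(n,onz(s,*px,0))
```

```text
spB [0.4617 0.2352 0.076 ]
spA [0.4735 0.3514 0.076 ]
L1 [0.5083 0.07   0.031 ]
L2 [0.4602 0.1293 0.031 ]
S1 [0.5056 0.1322 0.022 ]
S2 [0.4138 0.1285 0.022 ]
h1 [0.4612 0.0708 0.016 ]
h2 [0.4156 0.0689 0.016 ]
[[0.50827487 0.06999078]
 [0.46118407 0.07081464]
 [0.41560558 0.06892436]
 [0.50564845 0.13220156]
 [0.46015327 0.12929433]
 [0.41377374 0.12850969]]
end [ 0.5008811  -0.36560276] back [ 0.63112387 -0.23063327] 0.1875631714721343 0.18645374761586317 yaw 0.0899385176828611
grader [ 0.49030857 -0.24369668]
hinge [ 0.4847399  -0.18194727  0.151     ] scene px [379.97992028 206.42168776] side [280.45344629 257.90849205]
handle? [ 0.47117748 -0.03155757  0.151     ] scene px [361.19668577 238.12825787] side [265.23515795 225.55312119]
timer [ 0.78342346 -0.15057486  0.        ]
petri [ 0.74359396 -0.27361296  0.        ]
bottle [ 0.59979736 -0.48624298  0.        ]
```

```bash
python3 -m inch '0 0 -2 0.12 1;0 0 -2 0.12 1;0 0 -2 0.12 1;3.4 -3.5 0 0 1;3.4 -3.5 0 0 1;3.4 -3.5 0 0 1;3.4 -3.5 0 0 1;3.4 -3.5 0 0 1;3.4 -3.5 0 0 1;3.4 -3.5 0 0 1'
python3 -m inch '0 -4 0 0 1;0 -4 0 0 1;0 -4 0 0 1;0 -4 0 0 1;0 -4 0 0 1;0 -4 0 0 1;0 -4 0 0 1;0 -4 0 0 1;0 0 0 0 1;0 0 0 0 1'
python3 - <<'E'
from h import *
snap('wrist','w1'); print(manip.state()['q'])
E
```

```text
clock: 1.15
tool_pos: [0.4682, -0.3613, 0.2912]
eef_rot: [-3.142, -0.001, 0.0]
force: [0.1, -1.2, 0.1]
grip_width: 1.005
grip_force: 0.0
clock: 2.15
tool_pos: [0.4668, -0.0424, 0.2912]
eef_rot: [3.141, 0.005, -0.0]
force: [0.5, -0.8, -0.5]
grip_width: 1.005
grip_force: 0.0
[ 0.201583    0.16824869 -0.22934465  1.91876006  0.0442677   1.059671
 -1.61653714]
```

View pics/w1.png

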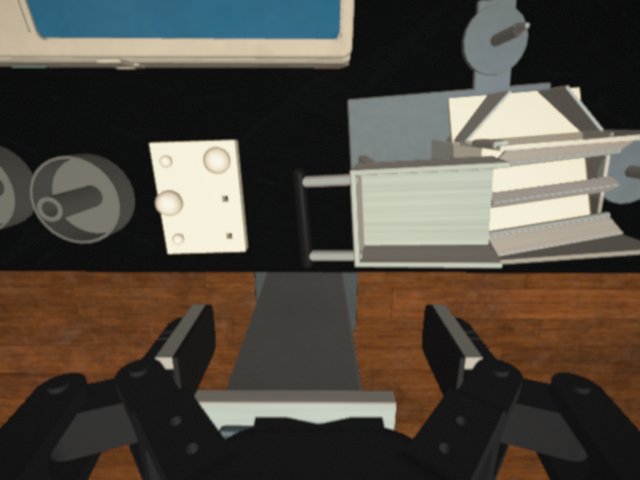

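The wrist view shows the spool's hub top at (49,209), large balls at (217,160) and (169,203), small balls at (166,161) and (179,239), the back spindle's tip at (525,32), and the handle bar from (299,173) to (307,263).

Run:
```python
from h import *
d=load('w1')
for n,u,v,z in [('spB',49,209,.076),('L1',217,160,.031),('L2',169,203,.031),('S1',166,161,.022),('S2',179,239,.022),('backtip',525,32,.068),('h1',225,198,.016),('h2',229,236,.016)]+[('handle%.2f'%z,303,218,z) for z in(.12,.15,.18)]: print(n,onz(d,u,v,z).round(4))
for z in(.12,.15,.18):
  a,b=onz(d,299,173,z),onz(d,307,263,z);print(z,np.linalg.norm(a-b),np.arctan2(*(a-b)[:2][::-1]))
s=load('side0')
for z in (.03,.05,.07): print('chute tip',onz(s,330,313,z))
print('back seat',onz(d,496,38,.008),onz(d,525,32,.068));
```

```text
spB [0.462  0.2335 0.076 ]
L1 [0.5074 0.0701 0.031 ]
L2 [0.459  0.1291 0.031 ]
S1 [0.5053 0.1303 0.022 ]
S2 [0.4128 0.1263 0.022 ]
backtip [ 0.6254 -0.229   0.068 ]
h1 [0.462  0.0685 0.016 ]
h2 [0.4149 0.0672 0.016 ]
handle0.12 [ 0.4644 -0.028   0.12  ]
handle0.15 [ 0.4721 -0.0293  0.15  ]
handle0.18 [ 0.4797 -0.0305  0.18  ]
0.12 0.08423712394955996 0.07558791119670938
0.15 0.07619624317670214 0.07558791119670938
0.18 0.06815536240384443 0.07558791119670931
chute tip [ 0.58839008 -0.27365759  0.03      ]
chute tip [ 0.58239376 -0.2941234   0.05      ]
chute tip [ 0.57639744 -0.31458921  0.07      ]
back seat [ 0.6329091  -0.22993808  0.008     ] [ 0.62542272 -0.22897506  0.068     ]
```

```bash
python3 -m inch '-0.5 -4 0 0 0.1;0 -4 0 0 0.1;0 -4 0 0 0.1;0 -4 0 0 0.1;0 -4 0 0 0.1;0 -4 0 0 0.1;0 -3.6 0 0 0.1;0 0 3 0 0.1;0 0 4 0 0.1;0 0 3 0 0.1'
python3 -m inch '0 0 1 0 0.1;0 0 0 0 0.1;0 0 0 0 0.1;0 0 0 0 0.1;0 0 0 0 0.1;0 0 0 0 0.1;0 0 0 0 0.1;0 0 0 0 0.1;0 0 0 0 0.1;0 0 0 0 0.1'
python3 - <<'E'
from h import *
d=snap('wrist','w2'); s=snap('scene','s2')
cv2.imwrite('pics/w2c.png',np.hstack([d['color'],cv2.resize(s['color'][280:430,240:400],(160*3,480))])[:,:,:] if 0 else d['color'])
E
```

```text
clock: 3.2
tool_pos: [0.4621, 0.2311, 0.1892]
eef_rot: [3.14, -0.003, -0.002]
force: [0.0, 0.3, 0.1]
grip_width: 0.549
grip_force: 0.0
clock: 4.2
tool_pos: [0.4617, 0.2331, 0.1812]
eef_rot: [3.142, 0.001, -0.0]
force: [0.7, -0.4, 0.1]
grip_width: 0.548
grip_force: 0.0
```

View pics/w2.png

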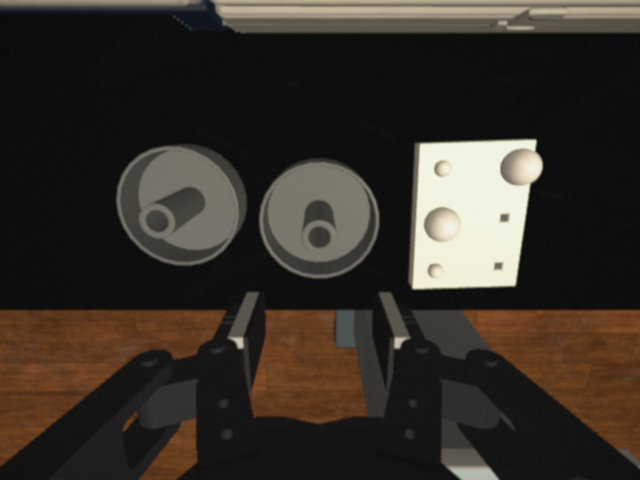

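The wrist view shows hub tops at (319,236) for spool B and (157,219) for spool A; the spools are undisturbed.

Run:
```python
from h import *
d=load('w2')
for u,v,z in [(319,236,.076),(157,219,.076),(522,167,.031),(442,224,.031),(443,168,.022),(436,271,.022)]: print(onz(d,u,v,z).round(4))
print(manip.state()['tool_pos'])
```

```text
[0.4627 0.2332 0.076 ]
[0.4754 0.3491 0.076 ]
[0.5072 0.069  0.031 ]
[0.4594 0.1287 0.031 ]
[0.5054 0.1297 0.022 ]
[0.4126 0.1263 0.022 ]
[0.46174566 0.23306926 0.18126311]
```

```bash
python3 -m inch '0 0 3 0 0.1;0.1 0 4 0 0.1;0 0 4 0 0.1;0 0 2.9 0 0.1;0 0 0 0 0.1;0 0 0 0 -1;0 0 0 0 -1;0 0 0 0 -1;0 0 0 0 -1;0 0 0 0 -1' 50
python3 -m inch '0 0 0 0 -1;0 0 -1 0 -1;0 0 -4 0 -1;0 0 -4 0 -1;0 0 -4 0 -1;0 0 -4 0 -1;0 0 -4 0 -1;0 0 -3 0 -1;0 0 0 0 -1;0 0 0 0 -1'
```

```text
clock: 5.3
tool_pos: [0.4637, 0.2335, 0.0434]
eef_rot: [-3.141, -0.001, -0.003]
force: [0.2, 0.5, 4.3]
grip_width: 0.309
grip_force: 49.6
clock: 6.3
tool_pos: [0.4624, 0.2328, 0.2825]
eef_rot: [3.141, 0.001, 0.0]
force: [-0.0, -0.1, -1.2]
grip_width: 0.305
grip_force: 49.6
```

```bash
python3 -m inch '0 2 -1 0 -1;0 4 -1 0 -1;0 4 0 0 -1;0 4 0 0 -1;0 4 0 0 -1;0 4 0 0 -1;0 4 0 0 -1;0 4 0 0 -1;0 4 0 0 -1;0 4 0 0 -1'
python3 -m inch '1 4 0 0 -1;2 3 0 0 -1;3 1.3 0 0 -1;2.8 0 0 0 -1;0 0 0 0 -1;0 0 0 0 -1;0 0 0 0 -1;0 0 0 0 -1;0 0 0 0 -1;0 0 0 0 -1'
python3 - <<'E'
from h import *
snap('wrist','w3');snap('side','s3')
E
```

```text
clock: 7.3
tool_pos: [0.4614, -0.1483, 0.3004]
eef_rot: [-3.141, -0.002, 0.006]
force: [0.5, 0.3, -0.3]
grip_width: 0.308
grip_force: 49.7
clock: 8.3
tool_pos: [0.5508, -0.2299, 0.3025]
eef_rot: [3.141, 0.001, 0.0]
force: [0.7, 0.7, -1.6]
grip_width: 0.303
grip_force: 49.7
```

View pics/w3.png

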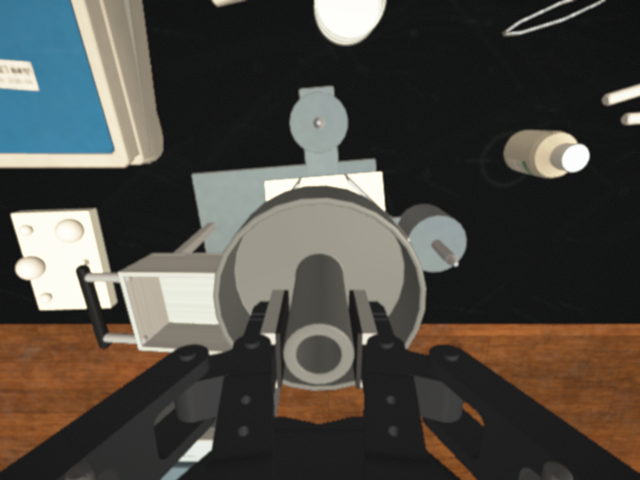

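The wrist view shows the back seat and spindle tip at (319,122), the end spindle's tip at (457,263), the hub held with its top at (319,353), and the handle from (82,270) to (103,342).

Run:
```python
from h import *
d=load('w3')
print('seat',onz(d,319,122,.008),'tip',onz(d,318,122,.068)); print('endtip',onz(d,457,263,.122),'endseat',onz(d,436,240,.062))
print('hub',onz(d,319,353,.335)); 
for z in (.03,.06): print('chute edge',onz(d,325,175,z))
for z in (.14,.16,.18):
  a,b=onz(d,82,270,z),onz(d,103,342,z);print(z,np.linalg.norm(a-b),(a+b)/2,np.arctan2(*(a-b)[:2][::-1]))
print([onz(d,u,v,.19).round(3) for u,v in [(219,253),(119,272),(138,350)]])
```

```text
seat [ 0.63193967 -0.23021568  0.008     ] tip [ 0.63149688 -0.22906155  0.068     ]
endtip [ 0.5011179  -0.36384253  0.122     ] endseat [ 0.50524581 -0.36189839  0.062     ]
hub [ 0.55026344 -0.2294373   0.335     ]
chute edge [ 0.57369508 -0.23711165  0.03      ]
chute edge [ 0.57766595 -0.2365342   0.06      ]
0.14 0.07679241441296218 [ 0.46309612 -0.01440296  0.14      ] 0.0697768309856303
0.16 0.07176744708123535 [ 0.47393322 -0.02845255  0.16      ] 0.06977683098563034
0.18 0.06674247974950853 [ 0.48477032 -0.04250214  0.18      ] 0.06977683098563038
[array([ 0.536, -0.154,  0.19 ]), array([ 0.521, -0.075,  0.19 ]), array([ 0.45 , -0.079,  0.19 ])]
```

```bash
python3 -m inch '3 0 0 0 -1;3 0 0 0 -1;2.1 0 0 0 -1;0 0 3 0 -1;0 0 4 0 -1;0 0 4 0 -1;0 0 4 0 -1;0 0 2 0 -1;0 0 0 0 -1;0 0 0 0 -1'
python3 - <<'E'
from h import *
print(manip.state()['tool_pos'])
E
```

```text
clock: 9.4
tool_pos: [0.6326, -0.23, 0.133]
eef_rot: [3.141, 0.001, 0.001]
force: [0.2, -0.1, -1.2]
grip_width: 0.308
grip_force: 49.7
[ 0.63261242 -0.22996413  0.1329754 ]
```

```bash
python3 -m inch '-0.1 0 1 0 -1;0 0 1 0 -1;0 0 1 0 -1;0 0 1 0 -1;0 0 1 0 -1;0 0 1 0 -1;0 0 0.5 0 -1;0 0 0.5 0 -1;0 0 0 0 -1;0 0 0 0 -1'
python3 -m inch '0 0 0.5 0 -1;0 0 0 0 -1;0 0 0 0 -1;0 0 0 0 -1;0 0 0 0 -1;0 0 0 0 -1;0 0 0 0 -1;0 0 0 0 -1;0 0 0 0 -1;0 0 0 0 -1'
```

```text
clock: 10.4
tool_pos: [0.6313, -0.2298, 0.0625]
eef_rot: [3.141, 0.001, 0.0]
force: [0.2, 0.7, -1.3]
grip_width: 0.31
grip_force: 49.7
clock: 11.4
tool_pos: [0.6311, -0.2298, 0.0573]
eef_rot: [3.142, 0.001, -0.0]
force: [0.1, 0.1, -1.1]
grip_width: 0.308
grip_force: 49.7
```

```bash
python3 -m inch '0 0 0.4 0 -1;0 0 0.2 0 -1;0 0 0 0 -1;0 0 0 0 -1;0 0 0 0 0.1;0 0 0 0 0.1;0 0 0 0 0.1;0 0 0 0 0.1;0 0 0 0 0.1;0 0 0 0 0.1'
python3 -m inch '0 0 -2 0 0.1;0 0 -4 0 0.1;0 0 -4 0 0.1;0 0 -4 0 0.1;0 0 -4 0 0.1;-4 -0.5 -4 0 0.1;-4 -0.5 -3 0 0.1;-4 -4 0 0 0.1;-4 -4 0 0 0.1;0 -4 0 0 0.1'
python3 - <<'E'
from h import *
snap('wrist','w4')
E
```

```text
clock: 12.4
tool_pos: [0.6311, -0.2298, 0.0512]
eef_rot: [3.142, 0.001, -0.0]
force: [-1.3, 0.4, 0.6]
grip_width: 0.55
grip_force: 0.0
clock: 13.4
tool_pos: [0.4808, -0.1104, 0.2964]
eef_rot: [3.14, -0.005, -0.004]
force: [1.4, -0.0, -0.8]
grip_width: 0.55
grip_force: 0.0
```

View pics/w4.png

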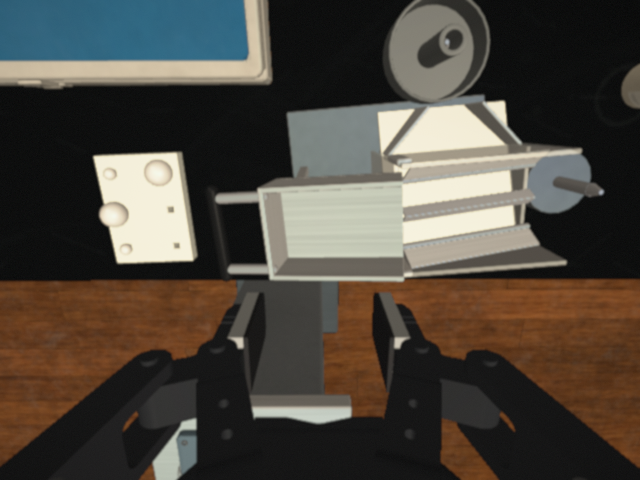

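The back spool is down on its spindle, with the spindle tip visible in the bore at (452,40). Next is spool A. To save a view, I'll compare scene images to check that it hasn't moved.

```bash
python3 - <<'E'
from h import *
a=cv2.imread('pics/scene0.png').astype(int); b=snap('scene','s4')['color'].astype(int)
for n,(u0,u1,v0,v1) in dict(A=(245,305,365,430),rack=(300,380,285,345)).items(): print(n,np.abs(a-b)[v0:v1,u0:u1].mean(), np.abs(a-b)[v0:v1,u0:u1].max())
E
python3 -m inch '0 -4.6 0 0 0.1;0 -4.6 0 0 0.1;0 -4.6 0 0 0.1;0 -4.6 0 0 0.1;0 -4.6 0 0 0.1;0 -4.6 0 0 0.1;0 -4.6 0 0 0.1;0 -4.6 0 0 0.1;0 -4.6 0 0 0.1;0 -4.6 0 0 0.1'
python3 -m inch '-0.5 0 3 0 0.1;0 0 4 0 0.1;0 0 4 0 0.1;0 0 0 0 0.1;0 0 0 0 0.1;0 0 0 0 0.1;0 0 0 0 0.1;0 0 0 0 0.1;0 0 0 0 0.1;0 0 0 0 0.1'
python3 - <<'E'
from h import *
d=snap('wrist','w5'); g=cv2.GaussianBlur(cv2.cvtColor(d['color'],6),(5,5),0)
print(proj(d,(.4754,.3491,.076)))
c=cv2.HoughCircles(g,cv2.HOUGH_GRADIENT,1,30,param1=100,param2=18,minRadius=10,maxRadius=24)
for x in (c[0] if c is not None else []): print(x,onz(d,x[0],x[1],.076))
print(manip.state()['tool_pos'])
E
```

```text
A 5.00991452991453 139
rack 6.042152777777778 138
clock: 14.5
tool_pos: [0.4854, 0.3517, 0.2963]
eef_rot: [3.142, 0.0, 0.001]
force: [0.9, 0.4, -1.0]
grip_width: 0.549
grip_force: 0.0
clock: 15.5
tool_pos: [0.4801, 0.3502, 0.1868]
eef_rot: [-3.141, -0.001, -0.001]
force: [0.7, 0.5, 0.1]
grip_width: 0.549
grip_force: 0.0
[320.78370956 241.21096435]
[319.5 219.5  14.3] [0.49210344 0.35007727 0.076     ]
[566.5 242.5  15.5] [0.47441116 0.16557147 0.076     ]
[0.47999823 0.3502085  0.18661091]
```

View pics/w5.png

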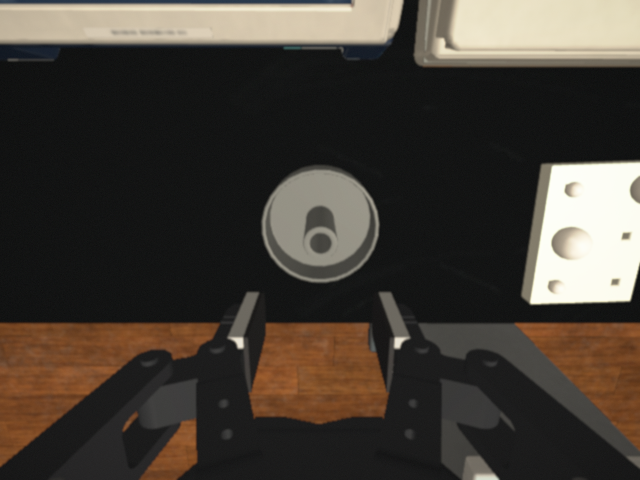

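The hub top is at (320,242), as predicted, so spool A has not moved; the Hough circle had caught the foot of the hub. I'll grasp it.

```bash
python3 -m inch '-0.5 0.1 3 0 0.1;0 0 4 0 0.1;0 0 4 0 0.1;0 0 3.4 0 0.1;0 0 0 0 0.1;0 0 0 0 -1;0 0 0 0 -1;0 0 0 0 -1;0 0 0 0 -1;0 0 0 0 -1' 50
python3 -m inch '0 0 0 0 -1;0 0 -1 0 -1;0 0 -4 0 -1;0 0 -4 0 -1;0 0 -4 0 -1;0 0 -4 0 -1;0 0 -4 0 -1;0 1 -4 0 -1;0 3 -1 0 -1;0 4 0 0 -1'
python3 -m inch '0 4.5 0 0 -1;0 4.5 0 0 -1;0 4.5 0 0 -1;0 4.5 0 0 -1;0 4.5 0 0 -1;0 4.5 0 0 -1;0 4.5 0 0 -1;0 4.5 0 0 -1;0 4.5 0 0 -1;0 4.5 0 0 -1'
python3 -m inch '0 4 0 0 -1;0 4 0 0 -1;0.5 4 0 0 -1;0.5 3 0 0 -1;0.5 2.5 0 0 -1;0.5 1 0 0 -1;0 0 0 0 -1;0 0 0 0 -1;0 0 0 0 -1;0 0 0 0 -1'
```

```text
clock: 16.55
tool_pos: [0.4759, 0.3498, 0.0437]
eef_rot: [-3.14, -0.001, -0.003]
force: [0.3, -0.6, 4.3]
grip_width: 0.307
grip_force: 49.7
clock: 17.55
tool_pos: [0.4749, 0.2708, 0.3051]
eef_rot: [-3.138, -0.007, -0.005]
force: [1.0, -0.3, -2.1]
grip_width: 0.312
grip_force: 49.8
clock: 18.55
tool_pos: [0.4745, -0.1823, 0.3027]
eef_rot: [-3.141, -0.002, 0.0]
force: [1.0, 0.7, -2.6]
grip_width: 0.31
grip_force: 49.8
clock: 19.55
tool_pos: [0.4957, -0.3645, 0.3026]
eef_rot: [-3.141, -0.004, -0.0]
force: [0.4, 0.3, -1.9]
grip_width: 0.308
grip_force: 49.8
```

Run:
```python
from h import *
d=load('w4'); print(onz(d,600,192,.122), onz(d,452,41,.068), onz(d,558,182,.062))
d=load('w1'); print(onz(d,633,172,.122))
```

```text
[ 0.50009826 -0.36219915  0.122     ] [ 0.63166537 -0.23449021  0.068     ] [ 0.49977628 -0.36304044  0.062     ]
[ 0.50654908 -0.31385934  0.122     ]
```

```bash
python3 -m inch '0.5 -0.1 3 0 -1;0 0 3 0 -1;0 0 3 0 -1;0 0 3 0 -1;0 0 0.5 0 -1;0 0 0 0 -1;0 0 0 0 -1;0 0 0 0 -1;0 0 0 0 -1;0 0 0 0 -1'
python3 - <<'E'
from h import *
d=snap('side','s5');c=d['color'][230:390,240:370];cv2.imwrite('pics/s5c.png',cv2.resize(c,None,fx=3.7,fy=3.7,interpolation=2))
print(proj(d,(.501,-.3635,.122)))
E
```

```text
clock: 20.55
tool_pos: [0.5009, -0.3651, 0.1782]
eef_rot: [3.141, 0.001, 0.002]
force: [0.5, -0.3, -2.2]
grip_width: 0.309
grip_force: 49.8
[303.1780262  316.00724812]
```

View pics/s5c.png

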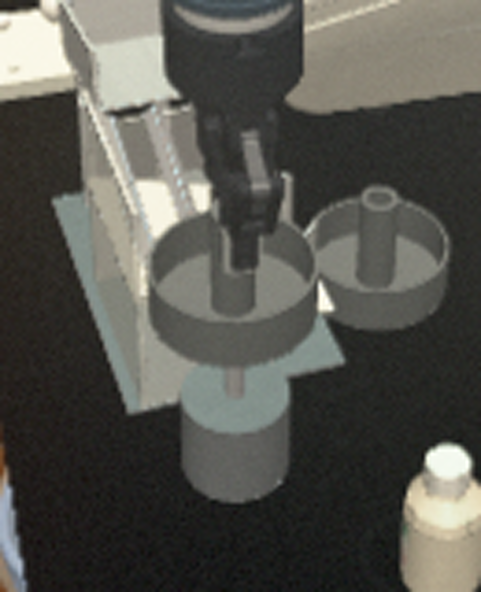

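The pan sits squarely above the end spindle (pan centre at column 233 of the crop, spindle at 235). I'll lower it with small steps.

```bash
python3 -m inch '0 -0.15 0.5 0 -1;0 0 0.5 0 -1;0 0 0.5 0 -1;0 0 0.5 0 -1;0 0 0.5 0 -1;0 0 0.5 0 -1;0 0 0 0 -1;0 0 0 0 -1;0 0 0 0 -1;0 0 0 0 -1'
```

```text
clock: 21.6
tool_pos: [0.5007, -0.3635, 0.1476]
eef_rot: [3.141, 0.001, 0.001]
force: [-0.3, -0.7, -2.0]
grip_width: 0.308
grip_force: 49.8
```

```bash
python3 -m inch '0 0 1 0 -1;0 0 1 0 -1;0 0 1 0 -1;0 0 0.7 0 -1;0 0 0.3 0 -1;0 0 0 0 -1;0 0 0.2 0 -1;0 0 0 0 -1;0 0 0 0 -1;0 0 0 0 -1'
```

```text
clock: 22.6
tool_pos: [0.5008, -0.3636, 0.1058]
eef_rot: [3.141, 0.001, 0.001]
force: [0.0, -0.2, 1.4]
grip_width: 0.307
grip_force: 50.0
```

```bash
python3 -m inch '0 0 0 0 0.1;0 0 0 0 0.1;0 0 0 0 0.1;0 0 0 0 0.1;0 0 -2 0 0.1;0 0 -4 0 0.1;0 0 -4 0 0.1;0 0 -4 0 0.1;0 0 -4 0 0.1;0 -2 0 0 0.1'
python3 -m inch '0.4 -4.6 0 0 -0.3;0 -4.6 0 0 -0.3;0 -4.6 0 0 -0.3;0 -4.6 0 0 -0.3;0 -4.6 0 0 -0.3;0 -4.6 0 0 -0.3;0 -4.6 0 0 -0.3;0 -4.6 0 0 -0.3;0 -4.6 0 0 -0.3;0 -4.6 0 0 -0.3'
python3 -m inch '0 -1.3 4 0 -0.3;0 0 4 0 -0.3;0 0 4 0 -0.3;0 0 4 0 -0.3;0 0 0 0 -0.3;0 0 0 0 -0.3;0 0 0 0 -0.3;0 0 0 0 -0.3;0 0 0 0 -0.3;0 0 0 0 -0.3'
python3 - <<'E'
from h import *
d=snap('wrist','w6'); a=snap('side','s6')
print(manip.state()['tool_pos'])
w=d['color']
for n,X,r in [('S1',(.5054,.1297,.022),20),('S2',(.4126,.1263,.022),20),('L1',(.5072,.0695,.031),30),('L2',(.4594,.1288,.031),30)]: print(n,proj(d,X))
cv2.imwrite('pics/w6m.png',np.hstack([w[:,100:500],cv2.resize(a['color'][230:390,240:373],(400,480))]))
E
```

```text
clock: 23.6
tool_pos: [0.5024, -0.3478, 0.2917]
eef_rot: [3.134, -0.005, 0.014]
force: [0.2, -0.0, 0.7]
grip_width: 0.552
grip_force: 0.0
clock: 24.6
tool_pos: [0.5039, 0.1184, 0.2856]
eef_rot: [3.142, 0.001, 0.001]
force: [0.2, -0.1, -0.6]
grip_width: 0.351
grip_force: 0.0
clock: 25.6
tool_pos: [0.5047, 0.1297, 0.1263]
eef_rot: [-3.141, -0.001, -0.002]
force: [0.6, -0.8, 0.4]
grip_width: 0.35
grip_force: 0.0
[0.50432806 0.12967434 0.12575998]
S1 [319.34914951 236.98837966]
S2 [323.47909294 347.44663999]
L1 [405.57154604 238.35402486]
L2 [320.54501181 300.06214119]
```

View pics/w6m.png

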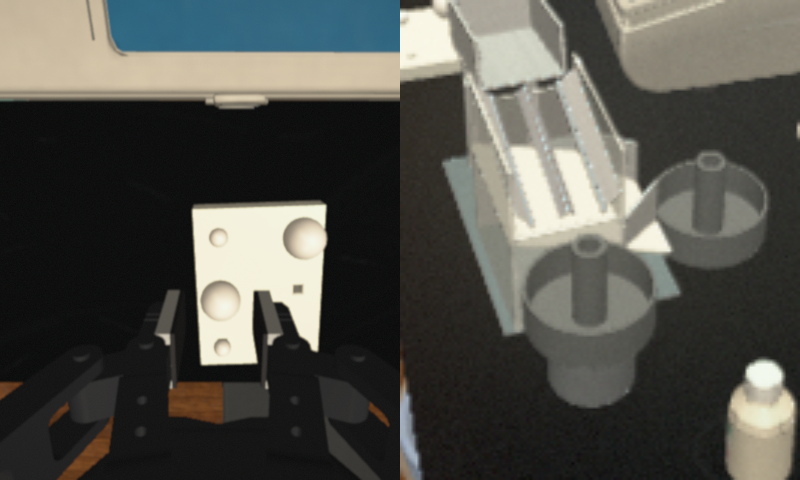

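Both spools are seated on their spindles, and S1 at (318,237), L2 at (320,300), L1 at (405,238) and S2 at (322,347) match their predicted positions. Grasping S1.

```bash
python3 -m inch '0.1 0 3 0 -0.3;0 0 3 0 -0.3;0 0 3 0 -0.3;0 0 1.7 0 -0.3;0 0 0 0 -0.3;0 0 0 0 -1;0 0 0 0 -1;0 0 0 0 -1;0 0 0 0 -1;0 0 0 0 -1' 25
python3 -m inch '0 0 0 0 -1;0 0 -1 0 -1;0 0 -2 0 -1;0 0 -4 0 -1;0 0 -4 0 -1;0 0 -4 0 -1;0 0 -4 0 -1;0 0 -4 0 -1;0 0 0 0 -1;0 0 0 0 -1'
```

```text
clock: 26.7
tool_pos: [0.5052, 0.1297, 0.0186]
eef_rot: [-3.142, -0.001, -0.0]
force: [-0.5, -0.6, 0.3]
grip_width: 0.133
grip_force: 24.3
clock: 27.7
tool_pos: [0.5054, 0.1297, 0.2496]
eef_rot: [-3.141, -0.001, -0.004]
force: [-0.1, 1.2, -0.3]
grip_width: 0.134
grip_force: 24.4
```

```bash
python3 -m inch '-0.3 2 0 0 -1;-0.3 3 0 0 -1;-0.3 3 0 0 -1;-0.3 3 0 0 -1;-0.3 3 0 0 -1;-0.3 3 0 0 -1;-0.3 3 0 0 -1;-0.2 3 0 0 -1;0 2.6 0 0 -1;0 1 0 0 -1'
python3 -m inch '0 0 2 0 -1;0 0 3 0 -1;0 0 3 0 -1;0 0 1.3 0 -1;0 0 0 0 -1;0 0 0 0 -1;0 0 0 0 -1;0 0 0 0 -1;0 0 0 0 -1;0 0 0 0 -1'
```

```text
clock: 28.7
tool_pos: [0.4808, -0.139, 0.247]
eef_rot: [3.141, -0.005, -0.005]
force: [-0.7, 0.0, -0.3]
grip_width: 0.132
grip_force: 24.4
clock: 29.7
tool_pos: [0.4826, -0.1365, 0.1558]
eef_rot: [3.141, 0.001, 0.001]
force: [-0.4, 0.4, -0.7]
grip_width: 0.131
grip_force: 24.4
```

```bash
python3 -m inch '0 0 0 0 -0.3;0 0 0 0 -0.3;0 0 0 0 -0.3;0 0 0 0 -0.3;0 0 -2 0 -0.3;0 0 -4 0 -0.3;0 0 -3.4 0 -0.3;0 0 0 0 -0.3;0 0 0 0 -0.3;0 0 0 0 -0.3'
python3 - <<'E'
from h import *
d=snap('wrist','w7'); cv2.imwrite('pics/w7c.png',cv2.resize(d['color'],None,fx=1,fy=1)); print(manip.state()['tool_pos'])
print(proj(d,(.482,-.136,.15)),proj(d,(.478,-.09,.14)))
E
python3 -m inch '-0.7 -2.6 0 0 -0.3;-0.7 -2.6 0 0 -0.3;-0.7 -2.6 0 0 -0.3;-0.7 -2.6 0 0 -0.3;-0.7 -2.6 0 0 -0.3;-0.7 -2.6 0 0 -0.3;-0.7 -2.6 0 0 -0.3;-0.7 -2.6 0 0 -0.3;-0.7 -2.6 0 0 -0.3;-0.7 -2.9 0 0 -0.3'
python3 -m inch '0 0 3 0 -0.3;0 0 3 0 -0.3;0 0 3 0 -0.3;0 0 3 0 -0.3;0 0 2 0 -0.3;0 0 0 0 -0.3;0 0 0 0 -0.3;0 0 0 0 -0.3;0 0 0 0 -0.3;0 0 0 0 -0.3'
```

```text
clock: 30.7
tool_pos: [0.4815, -0.1362, 0.2482]
eef_rot: [-3.141, -0.001, 0.003]
force: [0.4, 1.0, -0.2]
grip_width: 0.352
grip_force: 0.0
[ 0.48139734 -0.1361612   0.24803697]
[319.06580135 239.37844258] [256.68250688 240.36835607]
clock: 31.75
tool_pos: [0.4111, 0.127, 0.2483]
eef_rot: [3.141, 0.0, -0.003]
force: [1.0, 0.1, -0.2]
grip_width: 0.349
grip_force: 0.0
clock: 32.75
tool_pos: [0.4127, 0.1267, 0.1101]
eef_rot: [-3.141, -0.001, -0.002]
force: [0.0, 0.4, -0.5]
grip_width: 0.351
grip_force: 0.0
```

View pics/w7c.png

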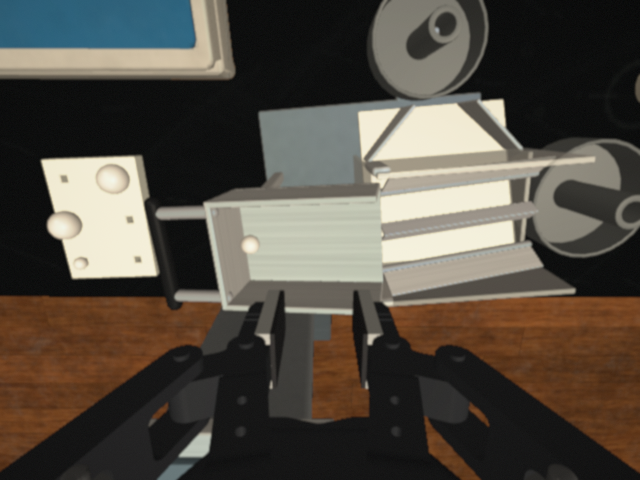

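S1 lies in the hopper at (250,244). Next is S2.

```bash
python3 -m inch '0 0 3 0 -0.3;0 0 3 0 -0.3;0 0 2.3 0 -0.3;0 0 0.9 0 -0.3;0 0 0 0 -0.3;0 0 0 0 -1;0 0 0 0 -1;0 0 0 0 -1;0 0 0 0 -1;0 0 0 0 -1' 25
python3 -m inch '0 0 0 0 -1;0 0 -1 0 -1;0 0 -2 0 -1;0 0 -4 0 -1;0 0 -4 0 -1;0 0 -4 0 -1;0 0 -4 0 -1;0 0 -4 0 -1;0 0 0 0 -1;0 0 0 0 -1'
```

```text
clock: 33.75
tool_pos: [0.4128, 0.1268, 0.0178]
eef_rot: [-3.141, -0.001, -0.002]
force: [-0.3, -0.4, 3.4]
grip_width: 0.132
grip_force: 24.6
clock: 34.75
tool_pos: [0.412, 0.1264, 0.248]
eef_rot: [3.142, 0.001, 0.002]
force: [-0.5, -0.0, 0.1]
grip_width: 0.137
grip_force: 24.5
```

```bash
python3 -m inch '0.8 2 0 0 -1;0.8 3 0 0 -1;0.8 3 0 0 -1;0.8 3 0 0 -1;0.8 3 0 0 -1;0.8 3 0 0 -1;0.8 3 0 0 -1;0.8 3 0 0 -1;0.6 2.3 0 0 -1;0 1 0 0 -1'
python3 -m inch '0 0 2 0 -1;0 0 3 0 -1;0 0 3 0 -1;0 0 1.2 0 -1;0 0 0 0 -1;0 0 0 0 -1;0 0 0 0 -0.3;0 0 0 0 -0.3;0 0 0 0 -0.3;0 0 0 0 -0.3'
python3 -m inch '0 0 -2 0 0.1;0 0 -4 0 0.1;0 0 -3.2 0 0.1;0 -2 0 0 0.1;-0.3 -4 0 0 0.1;-0.4 -4 0 0 0.1;-0.4 -4 0 0 0.1;-0.4 -4 0 0 0.1;-0.4 -4 0 0 0.1;-0.4 -4 0 0 0.1'
python3 -m inch '0 -0.5 3 0 0.1;0 0 3 0 0.1;0 0 3 0 0.1;0 0 3 0 0.1;0 0 2 0 0.1;0 0 0 0 0.1;0 0 0 0 0.1;0 0 0 0 0.1;0 0 0 0 0.1;0 0 0 0 0.1'
python3 - <<'E'
from h import *
d=snap('wrist','w8'); print(manip.state()['tool_pos'])
print(proj(d,(.4126,.1263,.022)),proj(d,(.4594,.1288,.031)))
E
```

```text
clock: 35.75
tool_pos: [0.4813, -0.1384, 0.2455]
eef_rot: [-3.141, 0.003, 0.005]
force: [0.0, 0.4, -0.0]
grip_width: 0.131
grip_force: 24.5
clock: 36.75
tool_pos: [0.4826, -0.1364, 0.1558]
eef_rot: [3.141, 0.001, 0.001]
force: [0.5, -0.4, -0.0]
grip_width: 0.349
grip_force: 0.0
clock: 37.75
tool_pos: [0.4588, 0.1251, 0.2477]
eef_rot: [3.142, 0.001, 0.001]
force: [0.9, -0.6, -0.6]
grip_width: 0.551
grip_force: 0.0
clock: 38.75
tool_pos: [0.4597, 0.1288, 0.1082]
eef_rot: [-3.141, -0.001, -0.003]
force: [0.8, -0.9, 0.6]
grip_width: 0.548
grip_force: 0.0
[0.45958088 0.12870325 0.10802938]
[322.75491715 308.31996569] [319.36573442 250.88516838]
```

```bash
python3 -m inch '0 0 3 0 0.1;0 0 3 0 0.1;0 0 2.2 0 0.1;0 0 0.8 0 0.1;0 0 0 0 0.1;0 0 0 0 -1;0 0 0 0 -1;0 0 0 0 -1;0 0 0 0 -1;0 0 0 0 -1' 35
python3 -m inch '0 0 0 0 -1;0 0 -1 0 -1;0 0 -2 0 -1;0 0 -4 0 -1;0 0 -4 0 -1;0 0 -4 0 -1;0 0 -4 0 -1;0 0 -4 0 -1;0 0 0 0 -1;0 0 0 0 -1'
```

```text
clock: 39.8
tool_pos: [0.4601, 0.129, 0.0183]
eef_rot: [-3.141, -0.001, -0.003]
force: [-0.1, 0.5, 6.9]
grip_width: 0.323
grip_force: 34.6
clock: 40.8
tool_pos: [0.4592, 0.1284, 0.2482]
eef_rot: [3.142, 0.001, 0.003]
force: [0.0, 0.5, -1.4]
grip_width: 0.326
grip_force: 34.7
```

```bash
python3 -m inch '0.3 2 0 0 -1;0.3 3 0 0 -1;0.3 3 0 0 -1;0.3 3 0 0 -1;0.3 3 0 0 -1;0.3 3 0 0 -1;0.3 3 0 0 -1;0.2 3 0 0 -1;0 2.5 0 0 -1;0 1 0 0 -1'
python3 -m inch '0 0 2 0 -1;0 0 3 0 -1;0 0 3 0 -1;0 0 1 0 -1;0 0 0 0 -1;0 0 0 0 -1;0 0 0 0 0;0 0 0 0 0;0 0 0 0 0;0 0 0 0 0'
python3 -m inch '0 0 -2 0 0;0 0 -4 0 0;0 0 -3 0 0;0 -2 0 0 0.1;0.5 -3.5 0 0 0.1;0.5 -3.5 0 0 0.1;0.5 -3.5 0 0 0.1;0.5 -3.5 0 0 0.1;0.5 -3.5 0 0 0.1;0 -1 0 0 0.1'
python3 -m inch '0 -0.2 3 0 0.1;0 0 3 0 0.1;0 0 3 0 0.1;0 0 3 0 0.1;0 0 2 0 0.1;0 0 0 0 0.1;0 0 0 0 0.1;0 0 0 0 0.1;0 0 0 0 0.1;0 0 0 0 0.1'
python3 - <<'E'
from h import *
d=snap('wrist','w9'); print(manip.state()['tool_pos'],proj(d,(.5072,.0695,.031)))
E
```

```text
clock: 41.8
tool_pos: [0.4806, -0.1389, 0.2456]
eef_rot: [3.141, -0.004, -0.006]
force: [0.2, 0.4, -1.3]
grip_width: 0.326
grip_force: 34.7
clock: 42.8
tool_pos: [0.4828, -0.136, 0.158]
eef_rot: [-3.141, -0.002, -0.002]
force: [-0.0, 2.2, 1.1]
grip_width: 0.503
grip_force: 1.1
clock: 43.8
tool_pos: [0.5073, 0.073, 0.2477]
eef_rot: [-3.14, -0.01, -0.001]
force: [-0.5, -0.9, 0.4]
grip_width: 0.547
grip_force: 0.0
clock: 44.8
tool_pos: [0.5078, 0.0707, 0.1083]
eef_rot: [-3.141, -0.001, -0.003]
force: [-0.5, -0.0, 0.4]
grip_width: 0.546
grip_force: 0.0
[0.50767019 0.07068366 0.10808263] [321.16299455 251.24574916]
```

```bash
python3 -m inch '0 0.1 3 0 0.1;0 0 3 0 0.1;0 0 2.2 0 0.1;0 0 0.8 0 0.1;0 0 0 0 0.1;0 0 0 0 -1;0 0 0 0 -1;0 0 0 0 -1;0 0 0 0 -1;0 0 0 0 -1' 35
python3 -m inch '0 0 0 0 -1;0 0 -1 0 -1;0 0 -2 0 -1;0 0 -4 0 -1;0 0 -4 0 -1;0 0 -4 0 -1;0 0 -4 0 -1;0 0 -4 0 -1;0 0 0 0 -1;0 0 0 0 -1'
python3 -m inch '0 2 0 0 -1;-0.5 3 0 0 -1;-0.5 3 0 0 -1;-0.5 3 0 0 -1;-0.5 3 0 0 -1;-0.5 3 0 0 -1;0 2 0 0 -1;0 1.6 0 0 -1;0 0 0 0 -1;0 0 0 0 -1'
python3 - <<'E'
from h import *
d=snap('wrist','w10')
E
```

```text
clock: 45.85
tool_pos: [0.5082, 0.0698, 0.0184]
eef_rot: [-3.141, -0.001, -0.003]
force: [-0.3, -0.9, 6.3]
grip_width: 0.328
grip_force: 34.6
clock: 46.85
tool_pos: [0.5072, 0.0696, 0.2483]
eef_rot: [3.142, 0.001, 0.003]
force: [-0.6, -1.2, -1.0]
grip_width: 0.326
grip_force: 34.7
clock: 47.85
tool_pos: [0.4814, -0.1355, 0.2462]
eef_rot: [-3.14, -0.001, 0.004]
force: [-1.0, 0.5, -1.5]
grip_width: 0.321
grip_force: 34.7
```

View pics/w10.png

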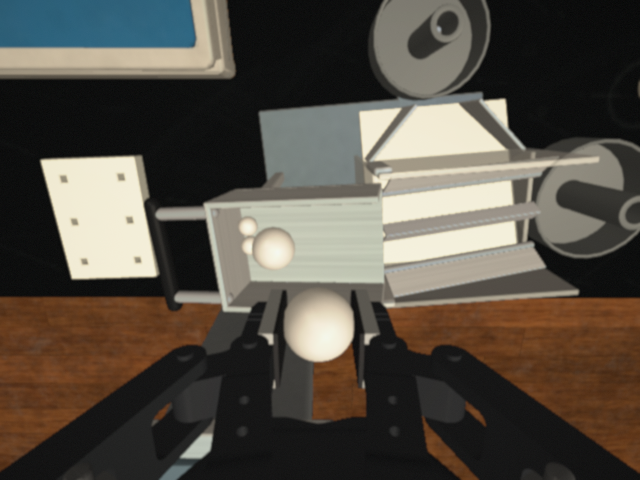

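The hopper holds both small balls, at (248,228) and (249,246), and one large ball at (273,248). The last large ball is in the fingers and the rack is empty.

Run:
```python
from h import *
d=load('w10'); print(onz(d,273,248,.155), onz(d,295,245,.14))
for z in(.155,.165):
  a,b=onz(d,152,203,z),onz(d,172,305,z);print(z,np.linalg.norm(a-b),(a+b)/2)
```

```text
[ 0.47787142 -0.10337878  0.155     ] [ 0.47496663 -0.11761472  0.14      ]
0.155 0.07588028862774732 [ 0.47166324 -0.02600619  0.155     ]
0.165 0.07263845879482327 [ 0.47542476 -0.0306582   0.165     ]
```

```bash
python3 -m inch '0 1.4 2 0 -1;0 0 3 0 -1;0 0 3 0 -1;0 0 0.2 0 -1;0 0 0 0 -1;0 0 0 0 -1;0 0 0 0 -0.1;0 0 0 0 -0.1;0 0 0 0 -0.1;0 0 0 0 -0.1'
python3 -m inch '0 0 0 0 -0.1;0 0 -1 0 -0.1;0 0 -2 0 -0.1;0 0 -4 0 -0.1;0 0 -2 0 -0.1;0 0 0 0 -0.1;0 0 0 0 -0.1;0 0 0 0 -0.1;0 0 0 0 -0.1;0 0 0 0 -0.1'
python3 - <<'E'
from h import *
d=snap('wrist','w11');s=snap('side','s11');print(manip.state()['tool_pos'])
cv2.imwrite('pics/w11m.png',np.hstack([d['color'][:,100:500],cv2.resize(s['color'][230:390,240:373],(400,480))]))
E
```

```text
clock: 48.9
tool_pos: [0.4829, -0.15, 0.1659]
eef_rot: [-3.141, -0.002, -0.002]
force: [0.1, 2.1, 2.6]
grip_width: 0.452
grip_force: 1.4
clock: 49.9
tool_pos: [0.4818, -0.1503, 0.2545]
eef_rot: [-3.141, -0.001, 0.003]
force: [-0.3, -0.0, -0.0]
grip_width: 0.453
grip_force: 0.0
[ 0.48209588 -0.150276    0.25483593]
```

View pics/w11m.png

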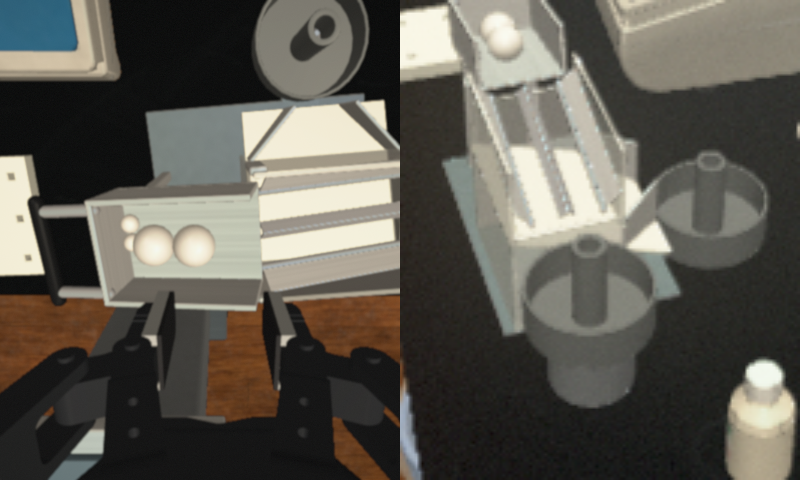

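All four balls are in the hopper, both spools are seated and the picture budget is used up. From here I work by numbers. The views triangulate the handle to (0.4745, -0.030, 0.162), 0.151 m from the hinge as specified.

```bash
python3 -m inch '-0.2 -3 0 0 -0.4;-0.2 -3 0 0 -0.4;-0.2 -3 0 0 -0.4;-0.2 -3 0 0 -0.4;0 0 0 -0.08 -0.4;0 0 3 0 -0.4;0 0 3 0 -0.4;0 0 0.5 0 -0.4;0 0 0 0 -0.4;0 0 0 0 -0.4'
python3 -m inch '0 0 0.5 0 -0.4;0 0 0.5 0 -0.4;0 0 0.5 0 -0.4;0 0 0.5 0 -0.4;0 0 0.5 0 -0.4;0 0 0.5 0 -0.4;0 0 0.5 0 -0.4;0 0 0.3 0 -0.4;0 0 0 0 -0.4;0 0 0 0 -0.4'
```

```text
clock: 51.0
tool_pos: [0.4751, -0.0303, 0.1914]
eef_rot: [3.139, 0.127, 0.002]
force: [0.5, -0.3, -0.0]
grip_width: 0.297
grip_force: 0.0
clock: 52.0
tool_pos: [0.4743, -0.0303, 0.1524]
eef_rot: [-3.139, -0.127, 0.0]
force: [-0.0, -0.4, -0.5]
grip_width: 0.298
grip_force: 0.0
```

```bash
python3 -m inch '0 0 0.3 0 -0.4;0 0 0 0 -0.4;0 0 0 0 -1;0 0 0 0 -1;0 0 0 0 -1;0 0 0 0 -1;0 0 0 0 -1;0 0 0 0 -1;0 0 0 0 -1;0 0 0 0 -1' 25
```

```text
clock: 53.0
tool_pos: [0.4742, -0.0297, 0.1494]
eef_rot: [-3.138, -0.128, 0.0]
force: [-1.5, 4.8, 1.7]
grip_width: 0.117
grip_force: 24.8
```

```bash
python3 -m inch '0 0.04 -0.3 0 -1;0 0.04 -0.3 0 -1;0 0.04 -0.3 0 -1;0 0.04 -0.3 0 -1;0 0.04 -0.3 0 -1;0 0.07 -0.3 0 -1;0 0.07 -0.3 0 -1;0 0.06 -0.29 0 -1;0 0.07 -0.29 0 -1;0 0.06 -0.29 0 -1'
python3 -m inch '0 0.05 -0.14 0 -1;0 0.05 -0.15 0 -1;0 0.05 -0.14 0 -1;0 0.05 -0.14 0 -1;0 0.05 -0.14 0 -1;0 0.05 -0.15 0 -1;0 0.04 -0.14 0 -1;0 0.05 -0.14 0 -1;0 0.05 -0.14 0 -1;0 0.04 -0.15 0 -1'
python3 -m inch '0 0.06 -0.14 0 -1;0 0.06 -0.14 0 -1;0 0.06 -0.14 0 -1;0 0.06 -0.14 0 -1;0 0.06 -0.14 0 -1;0 0.06 -0.14 0 -1;0 0.06 -0.14 0 -1;0 0.06 -0.14 0 -1;0 0.06 -0.13 0 -1;0 0.07 -0.13 0 -1'
python3 -m inch '0 0.07 -0.13 0 -1;0 0.08 -0.13 0 -1;0 0.07 -0.13 0 -1;0 0.08 -0.13 0 -1;0 0.07 -0.13 0 -1;0 0.08 -0.13 0 -1;0 0.07 -0.13 0 -1;0 0.08 -0.13 0 -1;0 0.07 -0.13 0 -1;0 0.08 -0.14 0 -1'
```

```text
clock: 54.0
tool_pos: [0.4745, -0.034, 0.1789]
eef_rot: [-3.137, -0.128, 0.0]
force: [-0.6, 8.3, -1.0]
grip_width: 0.112
grip_force: 24.3
clock: 55.0
tool_pos: [0.4749, -0.0381, 0.1932]
eef_rot: [-3.136, -0.129, 0.001]
force: [-0.7, 9.1, -1.1]
grip_width: 0.115
grip_force: 24.3
clock: 56.0
tool_pos: [0.4753, -0.0437, 0.2072]
eef_rot: [-3.136, -0.129, 0.001]
force: [-2.1, 11.1, 3.0]
grip_width: 0.116
grip_force: 24.4
clock: 57.0
tool_pos: [0.4759, -0.0505, 0.2205]
eef_rot: [-3.135, -0.13, 0.001]
force: [-3.0, 11.8, 4.9]
grip_width: 0.118
grip_force: 24.4
```

```bash
python3 -m inch '0 0.08 -0.13 0 -1;0 0.08 -0.12 0 -1;0 0.08 -0.12 0 -1;0 0.08 -0.12 0 -1;0 0.08 -0.12 0 -1;0 0.08 -0.12 0 -1;0 0.08 -0.12 0 -1;0 0.08 -0.12 0 -1;0 0.08 -0.12 0 -1;0 0.08 -0.12 0 -1'
python3 -m inch '0 0.09 -0.11 0 -1;0 0.09 -0.12 0 -1;0 0.09 -0.11 0 -1;0 0.09 -0.11 0 -1;0 0.09 -0.12 0 -1;0 0.09 -0.11 0 -1;0 0.1 -0.11 0 -1;0 0.1 -0.12 0 -1;0 0.1 -0.11 0 -1;0 0.1 -0.11 0 -1'
```

```text
clock: 58.0
tool_pos: [0.4766, -0.0582, 0.2328]
eef_rot: [-3.134, -0.13, 0.001]
force: [-3.4, 12.9, 6.9]
grip_width: 0.111
grip_force: 24.4
clock: 59.0
tool_pos: [0.4773, -0.0671, 0.2444]
eef_rot: [-3.134, -0.131, 0.001]
force: [-4.8, 14.6, 9.3]
grip_width: 0.114
grip_force: 24.5
```

```bash
python3 -m inch '0 0.07 -0.1 0 -1;0 0.08 -0.09 0 -1;0 0.08 -0.09 0 -1;0 0.08 -0.08 0 -1;0 0.08 -0.08 0 -1;0 0.08 -0.08 0 -1;0 0.08 -0.08 0 -1;0 0.08 -0.08 0 -1;0 0.08 -0.08 0 -1;0 0.08 -0.08 0 -1'
python3 -m inch '0 0 0 0 -1;0 0 0 0 -1;0 0 0 0 -1;0 0 0 0 -1;0 0 0 0 -1;0 0 0 0 -1;0 0 0 0 -1;0 0 0 0 -1;0 0 0 0 -1;0 0 0 0 -1'
python3 - <<'E'
from h import *
snap('side','s12');snap('scene','sc12'); d=snap('wrist','w12')
# white-ball candidates in side image: bright pixels changed vs s11 near pans/deck
s=load('s12'); a=cv2.imread('pics/s11.png').astype(int); b=cv2.imread('pics/s12.png').astype(int)
m=((b.min(2)>140)&(np.abs(a-b).max(2)>45)).astype(np.uint8)
n,l,st,ce=cv2.connectedComponentsWithStats(m)
for i in range(1,n):
    if st[i,4]>5: print(st[i],ce[i])
for nm,X in [('end',(.501,-.3636,.08)),('back',(.6315,-.2298,.026)),('hinge',(.486,-.18,.151))]: print(nm,proj(s,X))
E
```

```text
clock: 60.0
tool_pos: [0.478, -0.0749, 0.253]
eef_rot: [-3.134, -0.131, 0.001]
force: [-5.3, 14.1, 12.2]
grip_width: 0.111
grip_force: 24.5
clock: 61.0
tool_pos: [0.478, -0.075, 0.253]
eef_rot: [-3.134, -0.131, 0.001]
force: [-6.0, 13.6, 11.9]
grip_width: 0.113
grip_force: 24.6
[281 125  10  19 105] [285.7047619  134.59047619]
[258 137  13   3  22] [263.72727273 138.31818182]
[280 153  10  19  86] [284.70930233 162.        ]
[256 198  42  55 657] [276.40943683 226.70167428]
[256 232   7  18  74] [258.74324324 240.91891892]
[270 244  11   7  36] [275.58333333 247.63888889]
[332 295   5   5  20] [334.25 297.25]
[289 315   8  12  77] [293.09090909 320.72727273]
[309 317  12  13 115] [314.17391304 322.94782609]
end [303.29832482 329.77617069]
back [341.75827806 299.96766541]
hinge [280.81710545 257.37043489]
```

Both large balls are in the end pan, at (293,321) and (314,323) in the side view, and one small ball is in the back pan at (334,297). I need to find the second small one.

Run:
```python
from h import *
s=load('sc12'); a=cv2.imread('pics/s4.png').astype(int); b=cv2.imread('pics/sc12.png').astype(int)
m=((b.min(2)>120)&(np.abs(a-b).max(2)>40)).astype(np.uint8)
n,l,st,ce=cv2.connectedComponentsWithStats(m)
for i in range(1,n):
    if st[i,4]>3 and 310<ce[i][0]<430 and 150<ce[i][1]<300: print(st[i],ce[i])
for nm,X in [('end',(.501,-.3636,.08)),('back',(.6315,-.2298,.026)),('hinge',(.486,-.18,.151)),('handle',(.478,-.075,.266))]: print(nm,proj(s,X))
w=load('w12'); im=cv2.imread('pics/w12.png')
print('wrist back pan',proj(w,(.6315,-.2298,.023)),proj(w,(.6315,-.2298,.084)))
m=((im.min(2)>150)).astype(np.uint8); n,l,st,ce=cv2.connectedComponentsWithStats(m)
for i in range(1,n):
    if 20<st[i,4]<1500: print(st[i],ce[i],onz(w,*ce[i],.019).round(3))
```

```text
[373 176   2   4   4] [373.75 177.5 ]
[355 191  10  14  81] [358.85185185 196.9382716 ]
[383 191   8   7  20] [386.15 193.95]
[348 193  44  49 854] [371.39929742 218.14871194]
[394 197   5   4  13] [396.15384615 198.23076923]
[406 197   3   2   5] [407.2 197.4]
[385 200   2   4   4] [385.25 201.5 ]
[357 213   4   5  13] [358.61538462 215.15384615]
[343 219   5   4  12] [345.16666667 220.58333333]
[377 232   4   4  12] [378.41666667 233.25      ]
[321 296  13   8  64] [326.46875  299.453125]
end [396.17601077 196.47689296]
back [337.40623724 222.38624599]
hinge [379.24690531 206.65880226]
handle [368.36004299 186.58293031]
wrist back pan [498.1614573   55.18259617] [535.43725396  40.64025605]
[34 42 22  4 41] [45.17073171 43.65853659] [0.607 0.196 0.019]
[314  60   9   7  33] [318.6969697   63.96969697] [ 0.611 -0.063  0.019]
[469  63  11  14 125] [473.848  69.32 ] [ 0.618 -0.211  0.019]
[514  70  11  14 122] [518.89344262  76.42622951] [ 0.616 -0.256  0.019]
[ 434  117   41   50 1028] [447.5233463  133.53696498] [ 0.558 -0.197  0.019]
[561 117  36  51 258] [575.40697674 134.60465116] [ 0.568 -0.326  0.019]
[342 190  12  12 133] [347.45112782 195.55639098] [ 0.487 -0.104  0.019]
[595 197   6  22  35] [597.68571429 207.4       ] [ 0.496 -0.372  0.019]
[600 216  25  28 467] [613.31477516 230.11563169] [ 0.473 -0.397  0.019]
[332 235  67  22 582] [364.57216495 245.42439863] [ 0.432 -0.129  0.019]
[586 237   6  18  21] [588.42857143 245.42857143] [ 0.453 -0.376  0.019]
[341 260   3  10  28] [342.         264.82142857] [ 0.407 -0.106  0.019]
[434 311  83  37 326] [474.09509202 329.60122699] [ 0.338 -0.273  0.019]
[292 333   8   9  37] [296.24324324 336.05405405] [ 0.31  -0.06   0.019]
[338 333   8   9  36] [340.63888889 335.88888889] [ 0.315 -0.114  0.019]
```

The wrist view finds both small balls in the back pan, at (0.618, -0.211) and (0.616, -0.256). All balls are sorted, so I'll lower the hopper along the same arc.

```bash
python3 -m inch '0 -0.27 0.28 0 -1;0 -0.27 0.28 0 -1;0 -0.26 0.28 0 -1;0 -0.31 0.38 0 -1;0 -0.31 0.38 0 -1;0 -0.31 0.37 0 -1;0 -0.27 0.4 0 -1;0 -0.27 0.4 0 -1;0 -0.26 0.41 0 -1;0 0 0 0 -1'
python3 -m inch '0 -0.25 0.43 0 -1;0 -0.25 0.43 0 -1;0 -0.25 0.44 0 -1;0 -0.2 0.46 0 -1;0 -0.2 0.46 0 -1;0 -0.2 0.47 0 -1;0 -0.16 0.47 0 -1;0 -0.16 0.48 0 -1;0 -0.16 0.48 0 -1;0 0 0 0 -1'
python3 -m inch '0 -0.11 0.49 0 -1;0 -0.11 0.49 0 -1;0 -0.11 0.49 0 -1;0 -0.07 0.5 0 -1;0 -0.07 0.5 0 -1;0 -0.06 0.4 0 -1;0 0 0.1 0 -1;0 0 0 0 -1;0 0 0 0 -1;0 0 0 0 -1'
```

```text
clock: 62.15
tool_pos: [0.4759, -0.0503, 0.2203]
eef_rot: [-3.135, -0.131, 0.001]
force: [-3.0, 12.3, 6.3]
grip_width: 0.116
grip_force: 24.6
clock: 63.15
tool_pos: [0.4745, -0.0339, 0.1786]
eef_rot: [-3.137, -0.129, 0.001]
force: [-1.0, 8.0, 2.1]
grip_width: 0.116
grip_force: 24.9
clock: 64.15
tool_pos: [0.4742, -0.0298, 0.1496]
eef_rot: [-3.138, -0.128, 0.0]
force: [-1.8, 5.4, 3.9]
grip_width: 0.111
grip_force: 25.6
```

```bash
python3 -m inch '0 0 0 0 -0.4;0 0 0 0 -0.4;0 0 0 0 -0.4;0 0 0 0 -0.4;0 0 0 0 -0.4;0 0 -0.5 0 -0.4;0 0 -1 0 -0.4;0 0 -2 0 -0.4;0 0 -4 0 -0.4;0 0 -3 0 -0.4'
python3 -m inch '0 4 0 0 -0.4;0 4 0 0 -0.4;0 2 0 0 -0.4;0 0 0 0 -0.4;0 0 0 0 -0.4;0 0 0 0 -0.4;0 0 0 0 -0.4;0 0 0 0 -0.4;0 0 0 0 -0.4;0 0 0 0 -0.4'
python3 - <<'E'
from h import *
d=snap('wrist','w13'); s=snap('side','s13'); print(manip.state()['tool_pos'])
im=d['color'].astype(int); m=((im.min(2)>150)).astype(np.uint8); n,l,st,ce=cv2.connectedComponentsWithStats(m)
for i in range(1,n):
    if 40<st[i,4]<900: print(st[i],onz(d,*ce[i],.019).round(3),onz(d,*ce[i],.081).round(3))
a=cv2.imread('pics/s11.png').astype(int); b=s['color'].astype(int)
m=((np.abs(a-b).max(2)>45)).astype(np.uint8); n,l,st,ce=cv2.connectedComponentsWithStats(m)
print('side changes vs before tipping')
for i in range(1,n):
    if st[i,4]>8: print(st[i],ce[i].round(0), b[l==i].mean())
w=load('w13')
for X in [(.4745,-.0297,.162),(.478,-.09,.15)]: print(proj(d,X))
E
```

```text
clock: 65.15
tool_pos: [0.4746, -0.0303, 0.257]
eef_rot: [3.139, 0.127, 0.003]
force: [0.8, 0.0, -0.9]
grip_width: 0.299
grip_force: 0.0
clock: 66.15
tool_pos: [0.4823, -0.1298, 0.2543]
eef_rot: [-3.139, -0.128, 0.0]
force: [-0.5, 0.2, -0.5]
grip_width: 0.297
grip_force: 0.0
[ 0.48231601 -0.1300347   0.25432158]
[235  56  11  12  73] [ 0.611 -0.045  0.019] [ 0.603 -0.058  0.081]
[408  63  12  14 128] [ 0.618 -0.211  0.019] [ 0.609 -0.196  0.081]
[454  70  11  14 124] [ 0.616 -0.255  0.019] [ 0.607 -0.233  0.081]
[490 117  37  50 421] [ 0.568 -0.313  0.019] [ 0.567 -0.282  0.081]
[533 214  28  29 547] [ 0.472 -0.383  0.019] [ 0.487 -0.34   0.081]
[290 303  57   9 222] [ 0.356 -0.139  0.019] [ 0.389 -0.136  0.081]
[384 304  11   4  41] [ 0.364 -0.223  0.019] [ 0.396 -0.206  0.081]
[267 334   9   9  45] [ 0.31  -0.087  0.019] [ 0.351 -0.093  0.081]
[362 334   9   9  44] [ 0.319 -0.199  0.019] [ 0.359 -0.186  0.081]
[194 426  21  21 197] [ 0.146 -0.005  0.019] [ 0.214 -0.024  0.081]
side changes vs before tipping
[73  0  1 28 28] [73. 14.] 124.1547619047619
[12  2  1  9  9] [12.  6.] 87.
[... 251 characters left out ...]
3. 140.] 72.07843137254902
[258 144  29  11 178] [272. 149.] 94.32771535580524
[284 163   6   9  31] [287. 167.] 168.96774193548387
[276 176   3   4  11] [277. 178.] 113.0
[277 189   5   4  14] [279. 191.] 57.54761904761905
[271 203   2   6   9] [272. 205.] 118.11111111111111
[279 207   3  14  21] [280. 213.] 80.74603174603175
[273 214   5   7  14] [274. 217.] 66.30952380952381
[268 234  10   8  61] [272. 238.] 167.55191256830602
[270 246  11   4  20] [275. 248.] 206.21666666666667
[332 295   5   5  20] [334. 297.] 214.76666666666668
[289 315   9  12  88] [293. 320.] 209.70454545454547
[309 317  12  12 119] [314. 323.] 215.6078431372549
[174.17968967 242.62544587]
[263.99946097 239.22552406]
```

Run:
```python
from h import *
A,B=load('w11'),load('w13'); a=cv2.imread('pics/w11.png',0); b=cv2.imread('pics/w13.png',0)
P=np.array([(.43,-.07,.162),(.52,-.07,.162),(.52,0.,.162),(.43,0.,.162)])
dst=np.float32([[0,180],[0,0],[140,0],[140,180]])[[0,1,2,3]]
W=lambda d,im:cv2.warpPerspective(im,cv2.getPerspectiveTransform(np.float32([proj(d,p) for p in P]),dst),(140,180))
wa,wb=W(A,a),W(B,b); r=cv2.matchTemplate(wb,wa[15:-15,15:-15],cv2.TM_CCOEFF_NORMED); print(cv2.minMaxLoc(r),'expected (15,15), 2px/mm')
print(manip.state()['force'])
```

```text
(0.06706024706363678, 0.9361870884895325, (0, 30), (23, 15)) expected (15,15), 2px/mm
[-0.39411971  0.46860549  0.34345811]
```

Run:
```python
from h import *
def cmp(nA,nB,x0,x1,y0,y1,z,mg=15):
    A,B=load(nA),load(nB); a=cv2.imread(f'pics/{nA}.png',0); b=cv2.imread(f'pics/{nB}.png',0)
    P=[(x0,y0,z),(x1,y0,z),(x1,y1,z),(x0,y1,z)]; w,h=int((y1-y0)*2000),int((x1-x0)*2000)
    dst=np.float32([[0,h],[0,0],[w,0],[w,h]])
    W=lambda d,im:cv2.warpPerspective(im,cv2.getPerspectiveTransform(np.float32([proj(d,p) for p in P]),dst),(w,h))
    _,v,_,p=cv2.minMaxLoc(cv2.matchTemplate(W(B,b),W(A,a)[mg:-mg,mg:-mg],cv2.TM_CCOEFF_NORMED)); print(nA,nB,z,round(v,3),'dy mm',(p[0]-mg)/2,'dx mm',-(p[1]-mg)/2)
snap('wrist','w14')
for q in ('w10','w11','w4'):
  for r in ('w13','w14'):
    cmp(q,r,.43,.52,-.07,0,.162); cmp(q,r,.40,.52,.03,.10,.016)
cmp('w10','w11',.43,.52,-.07,0,.162);cmp('w10','w11',.40,.52,.03,.10,.016)
```

```text
w10 w13 0.162 0.951 dy mm 3.5 dx mm -0.5
w10 w13 0.016 0.936 dy mm -1.0 dx mm 0.0
w10 w14 0.162 0.952 dy mm 3.5 dx mm -0.5
w10 w14 0.016 0.936 dy mm -1.0 dx mm 0.0
w11 w13 0.162 0.936 dy mm 4.0 dx mm 0.0
w11 w13 0.016 0.873 dy mm -7.5 dx mm -7.5
w11 w14 0.162 0.937 dy mm 4.0 dx mm 0.0
w11 w14 0.016 0.873 dy mm -7.5 dx mm -7.5
w4 w13 0.162 0.593 dy mm -7.0 dx mm 0.0
w4 w13 0.016 0.986 dy mm -0.5 dx mm 0.0
w4 w14 0.162 0.59 dy mm -7.0 dx mm 0.0
w4 w14 0.016 0.986 dy mm -0.5 dx mm 0.0
w10 w11 0.162 0.976 dy mm 0.0 dx mm -0.5
w10 w11 0.016 0.935 dy mm 5.0 dx mm -0.5
```

The comparison suggests the handle sits a few mm off its earlier place. I'll check its height by touching it from above with the gripper shut.

```bash
python3 -m inch '0 -2 0 0 -1;0 -4 0 0 -1;0 -4 0 0 -1;0 0 2 0 -1;0 0 2 0 -1;0 0 1.5 0 -1;0 0 0.5 0 -1;0 0 0 0 -1;0 0 0 0 -1;0 0 0 0 -1'
python3 -m inch '0 0 0.2 0 -1;0 0 0.2 0 -1;0 0 0.2 0 -1;0 0 0.2 0 -1;0 0 0.2 0 -1;0 0 0.2 0 -1;0 0 0.2 0 -1;0 0 0.2 0 -1;0 0 0.2 0 -1;0 0 0.2 0 -1'
```

```text
clock: 67.3
tool_pos: [0.4749, -0.0305, 0.1952]
eef_rot: [3.139, 0.127, 0.002]
force: [0.5, 0.2, 1.2]
grip_width: 0.003
grip_force: 0.0
clock: 68.3
tool_pos: [0.4743, -0.0305, 0.1742]
eef_rot: [-3.139, -0.127, 0.0]
force: [-0.4, 0.1, 0.2]
grip_width: -0.002
grip_force: 0.0
```

```bash
python3 -m inch '0 0 0.1 0 -1;0 0 0.1 0 -1;0 0 0.1 0 -1;0 0 0.1 0 -1;0 0 0.1 0 -1;0 0 0.1 0 -1;0 0 0 0 -1;0 0 0 0 -1;0 0 0 0 -1;0 0 0 0 -1'
python3 -m inch '0 0 0.1 0 -1;0 0 0.1 0 -1;0 0 0.1 0 -1;0 0 0 0 -1;0 0 0 0 -1;0 0 0 0 -1;0 0 0 0 -1;0 0 0 0 -1;0 0 0 0 -1;0 0 0 0 -1'
```

```text
clock: 69.3
tool_pos: [0.4743, -0.0305, 0.1684]
eef_rot: [3.139, 0.127, 0.0]
force: [-0.4, -0.2, 0.7]
grip_width: 0.002
grip_force: 0.0
clock: 70.3
tool_pos: [0.4743, -0.0305, 0.1654]
eef_rot: [3.139, 0.127, 0.0]
force: [-0.1, -0.1, -0.4]
grip_width: -0.002
grip_force: 0.0
```

There is no contact down to 0.165 m, so the handle is fully down and the hopper is level. I'll back off, check the balls once more and hand in.

```bash
python3 -m inch '0 0 -1 0 -1;0 0 -3 0 -1;0 0 -4 0 -1;0 0 -3 0 -1;0 0 0 0 -1;0 0 0 0 -1;0 0 0 0 -1;0 0 0 0 -1;0 0 0 0 -1;0 0 0 0 -1'
python3 - <<'E'
from h import *
print(manip.state()['tool_pos'],manip.hand_in())
E
```

```text
clock: 71.3
tool_pos: [0.4739, -0.0304, 0.2748]
eef_rot: [-3.139, -0.127, 0.002]
force: [0.1, 0.0, -0.6]
grip_width: 0.001
grip_force: 0.0
the job is handed in; nothing more can be done
[ 0.47394716 -0.03040418  0.27476445] None
```

I handed the job in at about 71 s: both spools are seated, the two small balls are in the back pan, the two large ones are in the end pan, and the hopper is down level. The hand-in call returned no verdict.

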